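Slide the tall battery unit home into its charger and start the charge

TASK

The microscope's tall, heavy battery unit stands on the table in front of its charger. Do not grip or lift it: push it with the fingertips low down, below the seam round its case, so that it slides upright on its feet without tipping, in between the charger's two guide arms and fully home against the charger, square to it. Then press the button on top of the charger fully down to start the charge, let go, and leave the battery home and everything else on the table where it was.

Things in the scene. Friction and masses are not known exactly. Their poses are not given: they have to be found in the camera images.
- battery: The battery unit: a tall upright box on four small rubber feet, black below and grey above a seam 80 mm up. Case 92 mm deep (own x), 130 mm wide (own y), 180 mm tall (underside 6 mm up); the handle on top reaches 212 mm. Loose, 1.6 to 2.5 kg: sliding takes about 7 to 18 N. Origin at the centre of its footprint, at table height; own z up, own +x is the side that goes to the charger.
- battery_push_face (a point): Centre line of the battery unit's pushed face (own x = -46 mm; three round sockets high up), 25 mm above the table; same axes. Pushing towards own +x near this height slides it on the bare table (friction about 0.5 to 0.7); pushed higher than about 70 mm it may tip over its far feet (outer edges 38 mm from the centre), and at 100 mm it does.
- battery_upper: The upper, grey part of the battery unit's case with the handle, rigidly part of it, from the seam 80 mm above the table upward. Origin at the centre of the seam; same axes as the battery. It is not to be pushed or held.
- charger: The charger: an upright white box fixed to the table, 70 mm deep (own x), 150 mm wide (own y), 150 mm tall. Origin at the centre of its underside at table height; the battery enters along own +x up to the front face at x = -35 mm. Two brass spring contacts stand 6 mm proud of that face 95 mm up and give way with under 2 N in all.
- dock_home (a point): Where the battery's origin is when fully home, with the axes parallel: 81 mm in front of the charger's origin, on the table; own axes as the charger's. The battery's far face then touches the charger's front face, and its pushed face is 46 mm on the -x side of this point, outside the guide arms.
- dock_mouth (a point): Middle of the entry between the tips of the charger's two grey guide arms, on the table, 28 mm on the -x side of dock_home; own axes as the charger's. The arms are 26 mm high and 12 mm thick; over their inner 50 mm they are straight and 138 mm apart (4 mm clearance each side of the battery), over the outer 24 mm they flare to about 155 mm.
- charge_button (a joint): The push button on top of the charger, in the middle: 0 m released, 0.006 m fully down. Spring, about 1.5 N at the start and 5 N fully down; comes up again when let go.
- charge_button_top (a point): Centre of the top of the charge button, a grey disc 30 mm in diameter in a black collar 46 mm in diameter and 12 mm high on the charger's top; at rest its top is 168 mm above the table and it is pressed straight down.
- slide_box: Bystander: a white and clear slide box, 86 x 33 mm, 27 mm high, lying. Origin at the centre of its underside.
- mug: Bystander: a white mug, 80 mm in diameter, 95 mm tall. Origin at the centre of its underside.
- oil_bottle: Bystander: a small amber bottle, 32 mm in diameter, 75 mm tall, beside the charger. Origin at the centre of its underside.
- slide_tray: Bystander: a flat black slide holder plate with two windows, 160 x 110 mm, 5 mm thick, lying. Origin at the centre of its underside.
- paper_roll: Bystander: a paper roll standing on end, 116 mm in diameter, 105 mm tall. Origin at the centre of its underside.
- jug: Bystander: a clear water jug, about 116 mm in diameter without its handle, 210 mm tall. Origin at the centre of its underside.
- power_brick: Bystander: a black mains adapter, 110 x 50 mm, 32 mm high. Origin at the centre of its underside.
- petri_box: Bystander: a clear dish box, 100 x 100 mm, with two dishes on it, 71 mm high in all. Origin at the centre of its underside.

How it is judged:
By the outcome, as a careful person would: the job done as asked, in the order asked, and still so for the second after the job is handed in, with the robot touching nothing.
It also fails if it takes over 70 s, if anything falls off the work surface, if the arm or the gripper's body presses on something with over 40 N, if the wrist force passes 120 N, or if a joint passes its speed limit or range.

ROBOT

A 6-joint arm with a two-finger parallel gripper is mounted at the origin on the work surface. World frame = base frame: x ahead of the robot, y to its left, z up, the work surface at z = 0. Lengths are in m, angles in rad, forces in N, time in s.
With the tool pointing down it reaches from about 0.25 to 0.775 m from the base axis. Payload 4 kg.
Tool frame: the origin (TCP) lies on the centre line of the jaws, within the pads' length; the fingertips stand 14 mm ahead of it and the grasp point (between the pads) lies 5 mm behind it (robot.tcp_to_tips is the distance from the TCP to the fingertips, in m); z points along the fingers, y is the line along which they close (so a half turn about z gives the same grasp; the last joint's range is limited). The gripper opens to 94 mm and grips with 3 to 60 N. Pads are 16 mm wide; open, the fingers measure 119 mm over their backs; the gripper's body (75 mm by 177 mm) begins 78 mm behind the grasp point.
Start: joints at [1.236, 0.087, 1.371, -0, 1.684, -0.103], TCP at [0.126, 0.535, 0.22] pointing down, gripper open.
Joint ranges: [-3.1, 3.1], [-0.76, 2.03], [0.27, 2.55], [-1.08, 4.22], [0.17, 2.65], [-2.57, 2.57]. Speed limits (rad/s): [2.79, 2.79, 3.14, 3.14, 3.14, 3.14].

INTERFACE

Orientations are given as [roll, pitch, yaw] about the fixed x, y, z axes, in that order (R = Rz(yaw) Ry(pitch) Rx(roll)).
In Python, from bench import robot gives the robot as it stands.
- The arm moves only by the tool carry_out, never from a script. Its argument "increments" is a list of rows, each a list of 3 entries, a list of its own where there are three numbers: the closure in counts, from 0 (fully open) to 255 (shut), then the shift along the tool's x, y, z in mm, then the turn about the tool's z in degrees. In form: [[fingers, [dx, dy, dz], twist], ...]. A call has 1 to 8 rows; each row shifts and turns the commanded pose from where the row before left it, along the tool's axes as they then stand; what a row does not reach is not made up. A row lasts 1/10 s, in which the tool goes at most 50 mm and 8.59 degrees, less where a joint would pass 70% of its speed; a pose out of reach is approached as far as the arm can. A call with a gripper value outside its range is refused whole. The fingers move at their own pace and stop on an object; the grip force is fixed at half the most. Time passes only in rows, so rows that do not move let the fingers close. It gives the time, the measured TCP pose, the force, the opening and the grip force at its end, in the units of the state.
- robot.get_obs(): the state, without advancing time (a new reading comes with each control period).
- robot.snapshot(name): name is "scene" or "top"; returns the picture (400x640x3 uint8, blue, green, red); there is no depth.
- robot.get_calibration(name): a dict with "vfov" (degrees; the focal length in pixels is half the picture's height over the tangent of half this angle, whatever the lens; pixels are square), "cx", "cy" (the principal point, pixels), "T" (4x4, takes a point from camera to world coordinates). Camera axes: x right, y down, z forward; pixel columns grow to the right and rows downward; lengths in m; the calibration is good to about 2 mm. A picture is of the moment at which its call begins. get_calibration takes no time and is no camera call.
- robot.close_job(): hands the job in; it is judged then, once.
The state is a dict: "time": time; "joint_positions": joint angles; "qvel": joint speeds; "joint_torque": joint torques, N m; "tool_pos": TCP position; "ee_rot": TCP orientation; "wrist_force": force on the tool from outside, world axes, zero at the start; "wrist_torque": the same for the moment, N m; "width": finger opening in m; "finger_force": force on a finger pad.
Only numpy, scipy, OpenCV 4.12 (cv2) and the standard library are available. Lean on these libraries where they do the work, as an engineer would, in place of code of your own. Each camera call takes 0.05 s, during which the arm holds its last target. There are 200 camera calls.

## Working session

There is one attempt and no reset: what is moved stays moved. The work goes in short steps, Python scripts to look and compute and a tool call to move; the robot and the scene stay as the last step left them, time stands still between calls to the robot, and variables do not carry over. Pictures are saved under pics/ and viewed, at most 10 in all, crops included, and the job is handed in when it is done.

Besides the shell and the picture viewer there is one more tool, called after "Call:" by a JSON object that holds its "api" and its "payload". carry_out: Moves the arm, as the interface text tells. Its arguments: {"type":"object","properties":{"increments":{"type":"array","items":{"type":"array"}}},"required":["increments"]}

```bash
mkdir -p pics; ls
python3 - <<'E'
from bench import robot
import cv2,numpy as np
for n in("scene","top"):
    cv2.imwrite(f"pics/{n}0.png",robot.snapshot(n)); c=robot.get_calibration(n); print(n,{k:np.round(v,4).tolist() for k,v in c.items() if not isinstance(v,str)}, [v for v in c.values() if isinstance(v,str)])
o=robot.get_obs(); print(o)
E
```

```text
pics
scene {'vfov': 51.8995, 'cx': 318.7284, 'cy': 196.6193, 'T': [[0.5701, 0.6303, -0.527, 1.2563], [0.8216, -0.4352, 0.3683, -0.5798], [0.0028, -0.6429, -0.7659, 1.139], [0.0, 0.0, 0.0, 1.0]]} []
top {'vfov': 49.7239, 'cx': 315.0264, 'cy': 199.5394, 'T': [[-0.0018, -0.995, 0.0995, 0.3655], [-1.0, 0.0026, 0.0081, -0.0786], [-0.0083, -0.0995, -0.995, 1.8017], [0.0, 0.0, 0.0, 1.0]]} []
{'time': 0.1, 'joint_positions': array([ 1.23589768e+00,  8.78696841e-02,  1.37207254e+00, -3.50277899e-06,
        1.68359635e+00, -1.03088958e-01]), 'qvel': array([ 0.00058202, -0.00164666, -0.00429614,  0.00016248,  0.00030312,
        0.00032946]), 'joint_torque': array([ 2.40299691e-03, -3.41250658e+01, -3.03302944e+01,  7.20177381e-02,
        3.04009742e-02, -1.02795530e-04]), 'tool_pos': array([0.12620509, 0.53485435, 0.21844294]), 'ee_rot': array([-3.13965671e+00, -1.96784752e-04,  2.90978239e+00]), 'wrist_force': array([ 0.14025288, -0.90559371,  0.2172198 ]), 'wrist_torque': array([ 0.02064231, -0.04584068,  0.03249557]), 'finger_force': 0.0, 'width': 0.09404756145449909}
```

View pics/scene0.png

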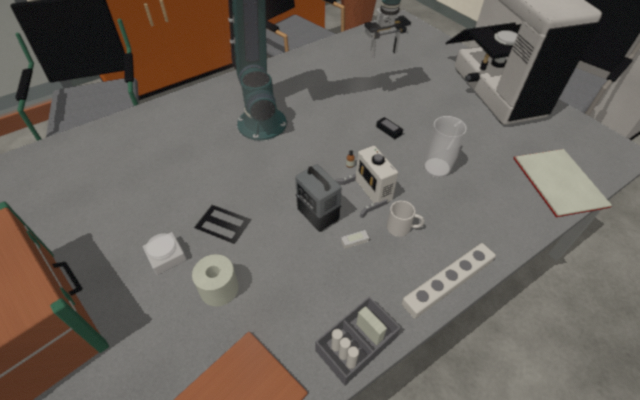

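View pics/top0.png

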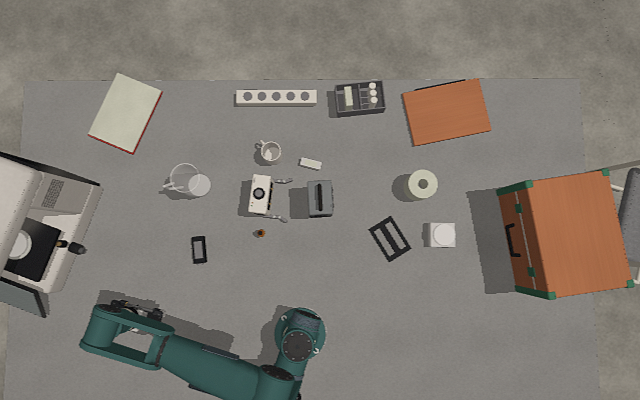

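The top view shows the charger (white, about px 260,195, button at 259,194), arms pointing right, and the battery (grey) at about 320,198. The push goes towards image-left, which is world +y. I'll take enlarged crops for measuring.

Run:
```python
import cv2,numpy as np
t=cv2.imread("pics/top0.png")[165:245,225:345]; s=cv2.imread("pics/scene0.png")[130:250,280:440]
a=cv2.resize(t,None,fx=6,fy=6,interpolation=cv2.INTER_CUBIC)
cv2.imwrite("pics/tc.png",a)
cv2.imwrite("pics/sc.png",cv2.resize(s,None,fx=5,fy=5,interpolation=cv2.INTER_CUBIC))
```

```text
(no output)
```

View pics/tc.png

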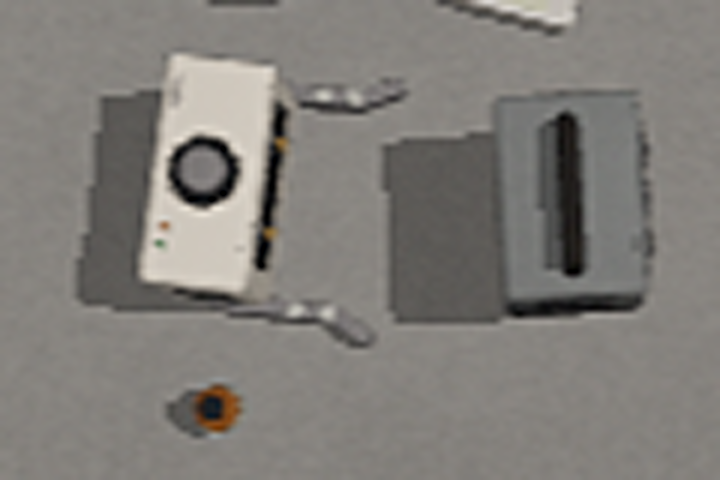

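View pics/sc.png

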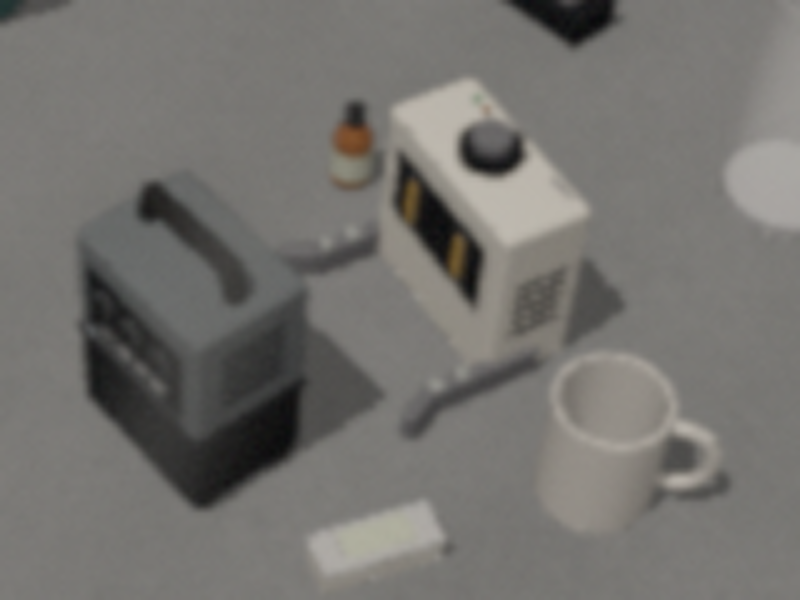

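The crops show the charger top's corners at (168,55), (276,68), (243,292) and (140,280), and the battery top's corners at (495,97), (638,90), (648,293) and (508,300). The charger is turned about 8° and the battery a few degrees the other way. Next I'll measure them with masks.

```bash
cat > h.py <<'E'
import cv2,numpy as np
from bench import robot
def ray(n,uv,z):
    c=robot.get_calibration(n);T=np.array(c["T"]);f=200/np.tan(np.radians(c["vfov"])/2)
    d=np.c_[(np.atleast_2d(uv)-[c["cx"],c["cy"]])/f,np.ones(len(np.atleast_2d(uv)))]@T[:3,:3].T
    return (T[:3,3]+d*((z-T[2,3])/d[:,2])[:,None])[:,:2]
def rect(mask,off,k,z,n="top"):
    cs,_=cv2.findContours(mask,cv2.RETR_EXTERNAL,cv2.CHAIN_APPROX_NONE)
    c=max(cs,key=cv2.contourArea)[:,0,:]
    w=ray(n,(c+.5)/k-.5+off,z).astype(np.float32)
    r=cv2.minAreaRect(w*1000); return r
def measure(img,k=6,off=(225,165),size=(80,120)):
    t=img[off[1]:off[1]+size[0],off[0]:off[0]+size[1]]
    a=cv2.resize(t,None,fx=k,fy=k,interpolation=cv2.INTER_CUBIC).astype(int)
    b,g,r=a[...,0],a[...,1],a[...,2]; off=np.array(off)
    K=np.ones((9,9),np.uint8)
    ch=((r>165)).astype(np.uint8)
    ch[:, :]=cv2.morphologyEx(ch,cv2.MORPH_OPEN,K)
    ba=((b-r>3)&(g>85)&(g<160)).astype(np.uint8)
    ba=cv2.morphologyEx(cv2.morphologyEx(ba,cv2.MORPH_OPEN,K),cv2.MORPH_CLOSE,np.ones((25,25),np.uint8))
    return rect(ch,off,k,.15),rect(ba,off,k,.186),ch,ba,a
E
python3 - <<'E'
from h import *
img=cv2.imread("pics/top0.png")
C,B,ch,ba,a=measure(img); print(C,B)
for x,y in((600,150),(530,200),(420,250),(450,100),(150,250),(200,250),(205,170)): print(x,y,a[y,x])
f=lambda x,y:((np.array([x,y])+.5)/6-.5+[225,165])
P=lambda l,z:np.round(ray("top",np.array([f(*p) for p in l]),z)*1000).tolist()
print("ch",P([(168,55),(276,68),(243,292),(140,280)],.15)); print("bat",P([(495,97),(638,90),(648,293),(508,300)],.186)); print("btn",P([(205,171)],.168)); print("tips",P([(405,88),(370,338),(300,95),(295,310)],.026))
s=lambda x,y:((np.array([x,y])+.5)/5-.5+[280,130])
Q=lambda l,z:np.round(ray("scene",np.array([s(*p) for p in l]),z)*1000).tolist()
print("S btn",Q([(492,147)],.168),"chtop",Q([(392,105),(470,80),(590,210),(507,248)],.15),"bat",Q([(80,235),(183,172),(306,290),(195,350)],.186),"batbot",Q([(90,392),(203,508),(298,448)],.006))
E
```

```text
Traceback (most recent call last):
  File "h.py", line 21, in measure
    return rect(ch,off,k,.15),rect(ba,off,k,.186),ch,ba,a
                              ~~~~^^^^^^^^^^^^^^^
  File "h.py", line 9, in rect
    c=max(cs,key=cv2.contourArea)[:,0,:]
      ~~~^^^^^^^^^^^^^^^^^^^^^^^^
ValueError: max() iterable argument is empty
```

Run:
```python
from h import *
img=cv2.imread("pics/top0.png")
a=cv2.resize(img[165:245,225:345],None,fx=6,fy=6,interpolation=cv2.INTER_CUBIC)
for x,y in((615,150),(530,200),(525,120),(420,250),(450,100),(670,150),(205,170)): print(x,y,a[y,x])
f=lambda x,y:((np.array([x,y])+.5)/6-.5+[225,165])
P=lambda l,z:np.round(ray("top",np.array([f(*p) for p in l]),z)*1000).tolist()
print("ch",P([(168,55),(276,68),(243,292),(140,280)],.15)); print("bat",P([(495,97),(638,90),(648,293),(508,300)],.186)); print("btn",P([(205,171)],.168)); print("tips",P([(405,88),(370,338),(300,95),(295,310)],.026))
s=lambda x,y:((np.array([x,y])+.5)/5-.5+[280,130])
Q=lambda l,z:np.round(ray("scene",np.array([s(*p) for p in l]),z)*1000).tolist()
print("S btn",Q([(492,147)],.168),"chtop",Q([(392,105),(470,80),(590,210),(507,248)],.15),"bat",Q([(80,235),(183,172),(306,290),(195,350)],.186),"batbot",Q([(90,392),(203,508),(298,448)],.006))
```

```text
615 150 [123 123 122]
530 200 [124 125 124]
525 120 [119 120 119]
420 250 [85 89 91]
450 100 [129 132 134]
670 150 [127 131 134]
205 170 [120 121 125]
ch [[632.0, 177.0], [623.0, 107.0], [478.0, 127.0], [486.0, 193.0]]
bat [[598.0, -36.0], [603.0, -126.0], [475.0, -131.0], [470.0, -44.0]]
btn [[554.0, 149.0]]
tips [[628.0, 31.0], [455.0, 54.0], [623.0, 104.0], [474.0, 106.0]]
S btn [[566.0, 144.0]] chtop [[482.0, 127.0], [493.0, 187.0], [635.0, 172.0], [630.0, 105.0]] bat [[491.0, -135.0], [482.0, -50.0], [609.0, -45.0], [610.0, -129.0]] batbot [[477.0, -126.0], [604.0, -118.0], [600.0, -35.0]]
```

Run:
```python
import cv2,numpy as np
t=cv2.imread("pics/top0.png")[270:400,75:345]; s=cv2.imread("pics/scene0.png")[0:70,330:430]
a=cv2.resize(t,None,fx=2.2,fy=2.2,interpolation=cv2.INTER_CUBIC);b=cv2.resize(s,(594,416-130),interpolation=cv2.INTER_CUBIC)
cv2.imwrite("pics/grip.png",np.vstack([a[:, :594],b]))
```

```text
(no output)
```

View pics/grip.png

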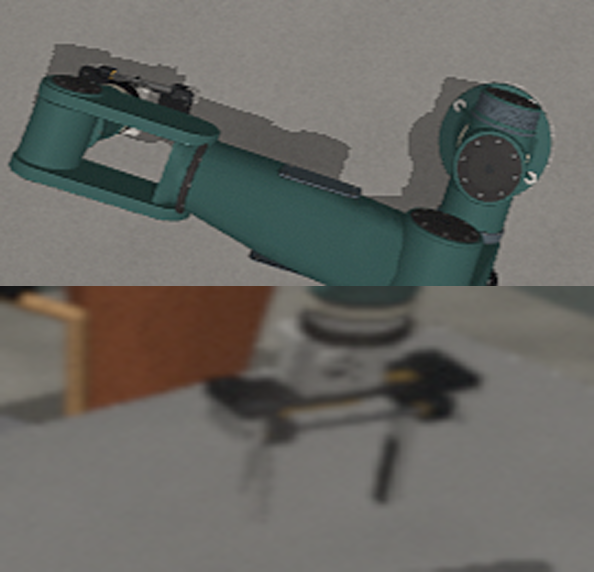

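The body overhangs the fingers by 29.5 mm in every direction. With the tool vertical it would therefore hit the upper case, so the tool has to lean with its tips leading. First I'll turn and shift the tool clear of everything, then see how the arm behaves at its upper reach limit.

Call:
{"api": "carry_out", "payload": {"increments": [[0,[10,-2,-20],8],[0,[10,0,-20],8],[0,[10,0,-20],8],[0,[10,5,-20],8],[0,[5,5,-20],8],[0,[5,5,-20],8],[0,[0,5,-20],8],[0,[0,5,-20],8]]}}

```text
time: 0.9
tool_pos: [0.1032, 0.5726, 0.3795]
ee_rot: [-3.141, 0.001, 1.788]
wrist_force: [-0.5, 0.7, 0.2]
width: 0.0941
finger_force: 0.0
```

Call:
{"api": "carry_out", "payload": {"increments": [[0,[0,5,-30],8],[0,[0,5,-30],8],[0,[0,5,-40],4],[0,[0,0,-40],0],[0,[0,0,-40],0],[0,[0,0,-40],0],[0,[0,0,0],0]]}}

```text
time: 1.6
tool_pos: [0.1129, 0.5486, 0.5697]
ee_rot: [3.139, -0.025, 1.444]
wrist_force: [-0.3, -0.4, 0.5]
width: 0.0941
finger_force: 0.0
```

```bash
cat >> h.py <<'E'
from scipy.spatial.transform import Rotation as Ro
def st():
    o=robot.get_obs();R=Ro.from_euler('xyz',o["ee_rot"]).as_matrix()
    print("t",round(o["time"],2),"p",np.round(o["tool_pos"]*1000,1),"q",np.round(o["joint_positions"],3),"F",np.round(o["wrist_force"],1),"w",round(o["width"],4))
    z=R[:,2];print("toolx",np.round(R[:,0],3),"y",np.round(R[:,1],3),"z",np.round(z,3),"tilt",round(np.degrees(np.arccos(-z[2])),1)); return o,R
E
python3 -c "
from h import *;st()"
```

```text
t 1.6 p [112.9 548.6 569.7] q [1.265 0.378 0.274 0.004 2.465 1.395] F [-0.3 -0.4  0.5] w 0.0941
toolx [0.127 0.992 0.025] y [ 0.992 -0.127  0.002] z [ 0.005  0.024 -1.   ] tilt 1.4
```

The tilt has begun at the reach limit, with the tips leading in the right direction. I'll continue.

Call:
{"api": "carry_out", "payload": {"increments": [[0,[0,0,-40],0],[0,[0,0,-40],0],[0,[0,0,-40],0],[0,[0,0,-40],0],[0,[0,0,-40],0],[0,[0,0,0],0]]}}

```text
time: 2.2
tool_pos: [0.0945, 0.4605, 0.6451]
ee_rot: [3.132, -0.108, 1.444]
wrist_force: [-0.1, -0.3, -0.3]
width: 0.094
finger_force: 0.0
```

```bash
python3 -c "
from h import *;st()"
```

```text
t 2.2 p [ 94.5 460.5 645.1] q [1.238 0.228 0.274 0.023 2.532 1.385] F [-0.1 -0.3 -0.3] w 0.094
toolx [0.126 0.986 0.108] y [ 0.992 -0.127  0.009] z [ 0.023  0.106 -0.994] tilt 6.2
```

Call:
{"api": "carry_out", "payload": {"increments": [[0,[40,0,-10],0],[0,[40,0,-10],0],[0,[40,0,-10],0],[0,[40,0,-10],0],[0,[0,0,0],0]]}}

```text
time: 2.7
tool_pos: [0.1041, 0.5613, 0.5982]
ee_rot: [3.131, -0.162, 1.445]
wrist_force: [-0.6, 0.8, -0.7]
width: 0.0941
finger_force: 0.0
```

```bash
python3 -c "
from h import *;st()"
```

```text
t 2.7 p [104.1 561.3 598.2] q [1.279 0.33  0.278 0.023 2.372 1.423] F [-0.6  0.8 -0.7] w 0.0941
toolx [0.124 0.979 0.162] y [ 0.992 -0.127  0.011] z [ 0.031  0.159 -0.987] tilt 9.3
```

Call:
{"api": "carry_out", "payload": {"increments": [[0,[30,0,-35],0],[0,[30,0,-35],0],[0,[30,0,-35],0],[0,[30,0,-35],0],[0,[30,0,-35],0],[0,[30,0,-35],0],[0,[30,0,-35],0],[0,[0,0,0],0]]}}

```text
time: 3.5
tool_pos: [0.0929, 0.5602, 0.6561]
ee_rot: [3.119, -0.358, 1.449]
wrist_force: [0.0, 0.4, 0.6]
width: 0.0941
finger_force: 0.0
```

```bash
python3 -c "
from h import *;st()"
```

```text
t 3.5 p [ 92.9 560.2 656.1] q [1.286 0.247 0.274 0.045 2.263 1.447] F [0.  0.4 0.6] w 0.0941
toolx [0.114 0.93  0.351] y [ 0.991 -0.13   0.021] z [ 0.065  0.345 -0.936] tilt 20.6
```

Call:
{"api": "carry_out", "payload": {"increments": [[0,[30,0,-30],0],[0,[30,0,-30],0],[0,[30,0,-30],0],[0,[0,0,20],0],[0,[0,0,0],0]]}}

```text
time: 4.0
tool_pos: [0.0915, 0.5713, 0.6559]
ee_rot: [3.117, -0.427, 1.45]
wrist_force: [-0.5, 1.0, -0.8]
width: 0.094
finger_force: 0.0
```

Run:
```python
from h import *
o,R=st()
def go(p): return np.round(R.T@(np.array(p)-o["tool_pos"]*1000))
# battery behind point: face centre (536.5+.05*46, -84-46), further 60 back; tips
b=np.array([537,-84.]);h=np.radians(93);d=np.array([np.cos(h),np.sin(h)])
for z in(350,):
    for q in ((450,250),(400,-100),tuple(b-d*(46+90))): print(q,go([*q,z]))
```

```text
t 4.0 p [ 91.5 571.3 655.9] q [1.29  0.186 0.379 0.049 2.151 1.452] F [-0.5  1.  -0.8] w 0.094
toolx [0.11  0.904 0.414] y [ 0.991 -0.131  0.023] z [ 0.075  0.408 -0.91 ] tilt 24.5
(450, 250) [-378.  390.  174.]
(400, -100) [-699.  387.   28.]
(np.float64(544.1176900490403), np.float64(-219.81361672662203)) [-792.  545.  -10.]
```

Call:
{"api": "carry_out", "payload": {"increments": [[0,[-33,23,0],0],[0,[-33,23,0],0],[0,[-33,23,0],0],[0,[-33,23,0],0],[0,[-33,23,0],0],[0,[-33,23,0],0],[0,[-33,23,0],0],[0,[-33,23,0],0]]}}

```text
time: 4.8
tool_pos: [0.2451, 0.3073, 0.5528]
ee_rot: [3.114, -0.432, 1.452]
wrist_force: [0.5, -0.4, 0.3]
width: 0.0938
finger_force: 0.0
```

Call:
{"api": "carry_out", "payload": {"increments": [[0,[-33,23,0],0],[0,[-33,23,0],0],[0,[-33,23,0],0],[0,[-33,23,0],0],[0,[-33,23,0],0],[0,[-33,23,0],0],[0,[-33,23,0],0],[0,[-33,23,0],0]]}}

```text
time: 5.6
tool_pos: [0.3992, 0.0446, 0.4467]
ee_rot: [3.114, -0.43, 1.45]
wrist_force: [0.2, 1.0, -0.8]
width: 0.094
finger_force: 0.0
```

Run:
```python
from h import *
o,R=st()
p=np.array([544,-220,350]);print(R.T@(p-o["tool_pos"]*1000))
```

```text
t 5.6 p [399.2  44.6 446.7] q [-0.394 -0.231  1.278  0.503  2.128 -0.004] F [ 0.2  1.  -0.8] w 0.094
toolx [0.109 0.902 0.417] y [ 0.991 -0.132  0.025] z [ 0.078  0.411 -0.908] tilt 24.7
[-263.17936211  175.93205657   -9.52153124]
```

Call:
{"api": "carry_out", "payload": {"increments": [[0,[-33,22,-1],0],[0,[-33,22,-1],0],[0,[-33,22,-1],0],[0,[-33,22,-1],0],[0,[-33,22,-1],0],[0,[-33,22,-1],0],[0,[-33,22,-1],0],[0,[-33,22,-1],0]]}}

```text
time: 6.4
tool_pos: [0.5444, -0.2199, 0.3474]
ee_rot: [3.115, -0.43, 1.45]
wrist_force: [1.0, 0.1, 0.2]
width: 0.0942
finger_force: 0.0
```

```bash
cat >> h.py <<'E'
def plan(R,p0,b,psi,gap,z):
    """tool shifts (before twist) and twist to stand behind battery centre b (mm), heading psi deg, gap mm, TCP height z"""
    d=np.array([np.cos(np.radians(psi)),np.sin(np.radians(psi))]);b=np.asarray(b,float)
    hy=lambda t:(R@Ro.from_euler('z',t,degrees=True).as_matrix())[:,1]
    ts=np.linspace(-40,40,1601); t=min(ts,key=lambda t:abs(hy(t)[:2]@d)); Rn=R@Ro.from_euler('z',t,degrees=True).as_matrix()
    fr=Rn@np.array([8,0,14.]); p=np.r_[b-d*(46+gap+fr[:2]@d),z]
    # centre of fingers' line laterally on battery axis
    l=np.array([-d[1],d[0]]);p[:2]-=l*(fr[:2]@l)
    return R.T@(p-p0),t,Rn,p
E
python3 - <<'E'
from h import *
o,R=st();p0=o["tool_pos"]*1000
for z in(200,32):
  s,t,Rn,p=plan(R,p0,[537,-84],93,60,z); print(z,"shift",s.round(1),"twist",t.round(1),"p",p.round(),"roll",Rn[2,1].round(3))
E
```

```text
t 6.4 p [ 544.4 -219.9  347.4] q [-0.694  0.276  0.96   0.432  2.083 -0.388] F [1.  0.1 0.2] w 0.0942
toolx [0.109 0.902 0.417] y [ 0.991 -0.131  0.024] z [ 0.077  0.411 -0.909] tilt 24.7
200 shift [-46.3  -8.  140.7] twist -11.5 p [ 542. -203.  200.] roll 0.107
32 shift [-116.4  -12.   293.4] twist -11.5 p [ 542. -203.   32.] roll 0.107
```

Call:
{"api": "carry_out", "payload": {"increments": [[0,[-12,-1,30],0],[0,[-12,-1,30],0],[0,[-12,-1,30],0],[0,[-12,-1,30],0],[0,[-12,-1,30],0],[0,[-12,-1,30],0],[0,[-12,-1,30],0],[0,[-8,-1,20],0]]}}

```text
time: 7.2
tool_pos: [0.5425, -0.2053, 0.0976]
ee_rot: [3.118, -0.432, 1.449]
wrist_force: [-0.5, 0.7, 0.4]
width: 0.0939
finger_force: 0.0
```

Call:
{"api": "carry_out", "payload": {"increments": [[0,[-8,-1,20],0],[0,[-8,-1,20],0],[0,[-4,-1,12],0],[0,[0,0,0],-6],[0,[0,0,0],-5.5],[0,[0,0,0],0]]}}

```text
time: 7.8
tool_pos: [0.5423, -0.2021, 0.0447]
ee_rot: [3.024, -0.416, 1.67]
wrist_force: [-0.4, -0.8, 0.3]
width: 0.0942
finger_force: 0.0
```

Run:
```python
from h import *
o,R=st();p0=o["tool_pos"]*1000
s,t,Rn,p=plan(R,p0,[537,-84],93,0,32); print("shift",s.round(1),"twist",t.round(1),"p",p.round())
t=robot.snapshot("top");s=robot.snapshot("scene")
a=cv2.resize(t[160:240,230:360],(780,480)[:2],interpolation=cv2.INTER_CUBIC)
cv2.imwrite("pics/p1t.png",t);cv2.imwrite("pics/p1s.png",s)
cv2.imwrite("pics/p1.png",np.hstack([cv2.resize(t[160:240,280:360],(400,400),interpolation=cv2.INTER_CUBIC),cv2.resize(s[150:250,250:350],(400,400),interpolation=cv2.INTER_CUBIC)]))
```

```text
t 7.8 p [ 542.3 -202.1   44.7] q [-0.674  0.358  1.466  0.378  1.534 -0.804] F [-0.4 -0.8  0.3] w 0.0942
toolx [-0.091  0.91   0.404] y [0.993 0.051 0.107] z [ 0.077  0.411 -0.908] tilt 24.7
shift [49.  -1.5 35.6] twist -0.0 p [ 539. -143.   32.]
```

View pics/p1.png

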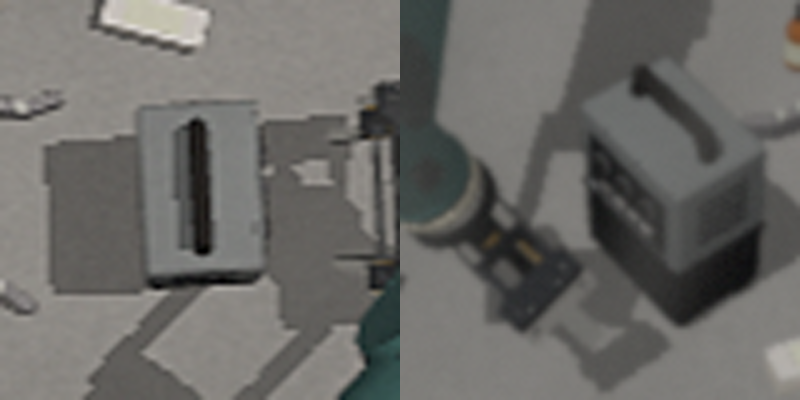

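Call:
{"api": "carry_out", "payload": {"increments": [[0,[-5,-1,12],0],[0,[11,0,5],0],[0,[11,0,5],0],[0,[11,0,5],0],[0,[9,0,4],0],[0,[5,0,2],0],[0,[0,0,0],0]]}}

```text
time: 8.6
tool_pos: [0.5393, -0.1489, 0.0315]
ee_rot: [3.025, -0.416, 1.671]
wrist_force: [-0.3, 0.5, 0.1]
width: 0.0942
finger_force: 0.0
```

Call:
{"api": "carry_out", "payload": {"increments": [[0,[2,0,1],0],[0,[2,0,1],0],[0,[2,0,1],0],[0,[0,0,0],0]]}}

```text
time: 9.0
tool_pos: [0.539, -0.1432, 0.0308]
ee_rot: [3.025, -0.417, 1.67]
wrist_force: [0.5, 0.1, -0.2]
width: 0.0938
finger_force: 0.0
```

Call:
{"api": "carry_out", "payload": {"increments": [[0,[2,0,1],0],[0,[2,0,1],0],[0,[2,0,1],0],[0,[0,0,0],0]]}}

```text
time: 9.4
tool_pos: [0.5391, -0.1413, 0.0309]
ee_rot: [3.025, -0.406, 1.668]
wrist_force: [-2.3, -10.4, 0.6]
width: 0.0943
finger_force: 5.2
```

Call:
{"api": "carry_out", "payload": {"increments": [[0,[3,0,1.3],0],[0,[4.6,0,2],0],[0,[4.6,0,2],0],[0,[4.6,0,2],0],[0,[4.6,0,2],0],[0,[4.6,0,2],0],[0,[4.6,0,2],0],[0,[0,0,0],0]]}}

```text
time: 10.2
tool_pos: [0.5382, -0.1071, 0.031]
ee_rot: [3.023, -0.408, 1.668]
wrist_force: [0.8, -8.1, -0.2]
width: 0.0939
finger_force: 4.2
```

Run:
```python
from h import *
st()
t=robot.snapshot("top");s=robot.snapshot("scene")
cv2.imwrite("pics/p2t.png",t);cv2.imwrite("pics/p2s.png",s)
cv2.imwrite("pics/p2.png",np.hstack([cv2.resize(t[165:240,240:340],(500,375),interpolation=cv2.INTER_CUBIC),cv2.resize(s[150:250,260:340],(300,375),interpolation=cv2.INTER_CUBIC)]))
```

```text
t 10.2 p [ 538.2 -107.1   31. ] q [-0.544  0.265  1.615  0.401  1.426 -0.708] F [ 0.8 -8.1 -0.2] w 0.0939
toolx [-0.089  0.914  0.396] y [0.993 0.05  0.109] z [ 0.08   0.403 -0.912] tilt 24.3
```

View pics/p2.png

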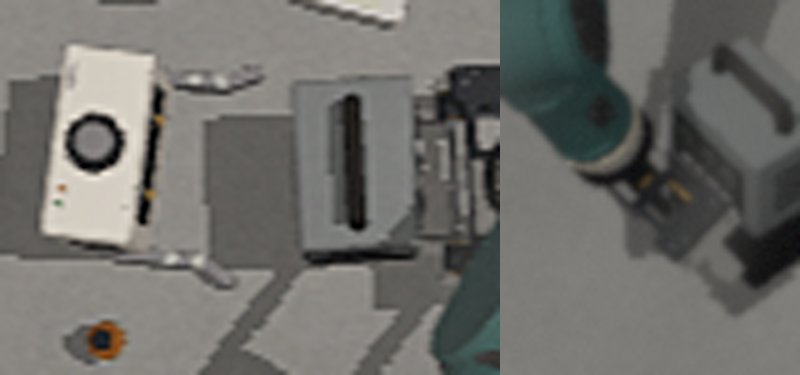

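The battery slid upright and square to the fingers. Its front face is now just short of the arm tips, which are at px (262,72) and (228,283) in the crop. Next I'll push straight a little, then turn along an arc.

Call:
{"api": "carry_out", "payload": {"increments": [[0,[4.6,0,2],0],[0,[4.6,0,2],0],[0,[4.6,0,2],0],[0,[4.6,-1,2],1.1],[0,[4.6,-1,2],1.2],[0,[4.6,-1,2],1.1],[0,[4.6,-1,2],1.2],[0,[4.6,-1,2],1.1]]}}

```text
time: 11.1
tool_pos: [0.532, -0.0674, 0.0307]
ee_rot: [3.066, -0.417, 1.56]
wrist_force: [-0.2, -9.5, -0.5]
width: 0.0938
finger_force: 4.8
```

```bash
cat >> h.py <<'E'
def look(name):
    o,R=st();p=o["tool_pos"]*1000;y=R[:2,1];psi=np.degrees(np.arctan2(y[0],-y[1])); d=np.array([np.cos(np.radians(psi)),np.sin(np.radians(psi))])
    fr=(R@[8,0,14.])[:2]; b=p[:2]+fr+d*46
    c=np.array([555,151.]);dc=np.array([np.cos(np.radians(82.5)),np.sin(np.radians(82.5))]);r=b-(c-81*dc)
    print("heading",psi.round(1),"batt by tool",b.round(1),"long",(r@dc).round(1),"lat",(r@[-dc[1],dc[0]]).round(1))
    t=robot.snapshot("top");cv2.imwrite(f"pics/{name}t.png",t)
    cv2.imwrite(f"pics/{name}.png",cv2.resize(t[165:240,240:340],(800,600),interpolation=cv2.INTER_CUBIC))
E
python3 -c "
from h import *;look('p3')"
```

```text
t 11.1 p [532.  -67.4  30.7] q [-0.486  0.222  1.669  0.411  1.395 -0.562] F [-0.2 -9.5 -0.5] w 0.0938
toolx [0.01  0.914 0.405] y [ 0.997 -0.041  0.069] z [ 0.08   0.403 -0.912] tilt 24.2
heading 87.6 batt by tool [535.1  -8.5] long -79.7 lat -1.0
```

View pics/p3.png

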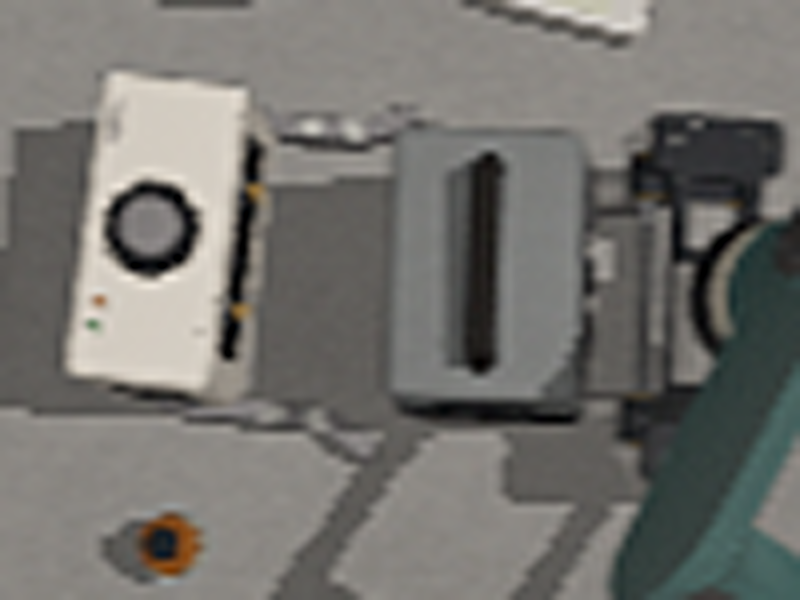

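The battery stands at the mouth. In the crop its top corners are at about (397,135), (584,130), (580,395) and (393,402). The charger's top corners are at (106,72), (248,88), (208,393) and (66,375).

Run:
```python
from h import *
f=lambda l:(np.array(l)+.5)/8-.5+[240,165]
b=ray("top",f([(397,135),(584,130),(580,395),(393,402)]),.186)*1000
c=ray("top",f([(106,72),(248,88),(208,393),(66,375)]),.15)*1000
print(b.round(),b.mean(0).round(1),c.round(),c.mean(0).round(1))
def yaw(q): return [np.degrees(np.arctan2(*(v[::-1]))).round(1) for v in(q[0]-q[1],q[3]-q[2])]+[ (np.degrees(np.arctan2(*(v[::-1])))-90).round(1)+180 for v in(q[3]-q[0],q[2]-q[1])]
print(yaw(b),yaw(c))
print(ray("top",f([(151,228)]),.168)*1000, "tips",ray("top",f([(415,108),(375,455)]),.026)*1000)
```

```text
[[596.  32.]
 [598. -56.]
 [473. -54.]
 [470.  33.]] [534.2 -11.3] [[632. 176.]
 [624. 107.]
 [477. 125.]
 [485. 193.]] [554.7 150. ]
[np.float64(91.4), np.float64(92.0), np.float64(269.4), np.float64(269.1)] [np.float64(83.3), np.float64(82.6), np.float64(263.3), np.float64(263.1)]
[[554.22534379 150.43775401]] tips [[633.0249862   33.70895507]
 [452.75648275  53.63521134]]
```

Call:
{"api": "carry_out", "payload": {"increments": [[0,[4,-0.7,1.8],1.2],[0,[4,-0.7,1.8],1.2],[0,[4,-0.7,1.8],1.2],[0,[4,-0.6,1.8],1.1],[0,[4,0,1.8],0.4],[0,[4,0,1.8],0],[0,[4,0,1.8],0],[0,[0,0,0],0]]}}

```text
time: 11.95
tool_pos: [0.5313, -0.0358, 0.0305]
ee_rot: [3.108, -0.423, 1.463]
wrist_force: [-1.0, -9.0, -1.5]
width: 0.0941
finger_force: 4.1
```

```bash
python3 -c "
from h import *;look('p4')"
```

```text
t 11.95 p [531.3 -35.8  30.5] q [-0.434  0.2    1.696  0.42   1.372 -0.43 ] F [-1.  -9.  -1.5] w 0.0941
toolx [0.098 0.907 0.411] y [ 0.992 -0.121  0.031] z [ 0.078  0.404 -0.911] tilt 24.3
heading 83.0 batt by tool [538.8  22.8] long -48.3 lat -0.7
```

View pics/p4.png

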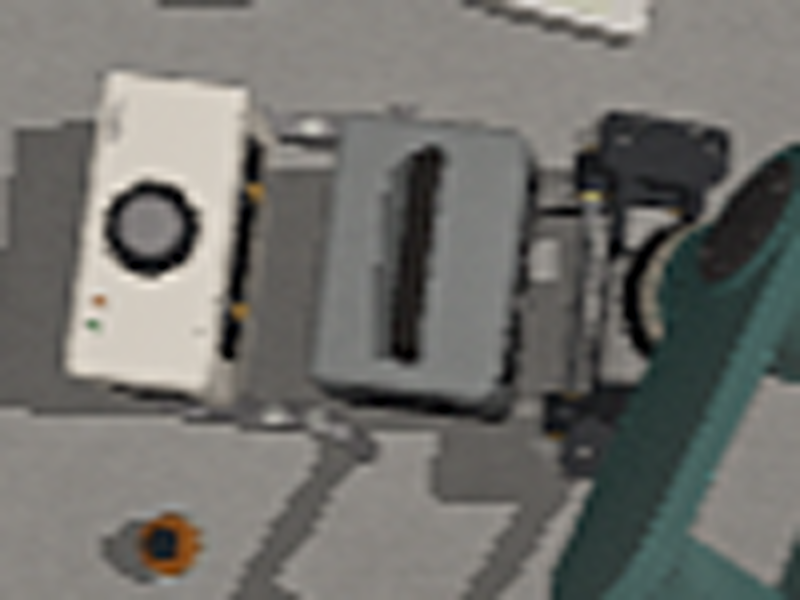

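The battery is parallel to the charger and between the flared tips, so I'll push straight in.

Call:
{"api": "carry_out", "payload": {"increments": [[0,[4,0,1.8],0],[0,[4,0,1.8],0],[0,[4,0,1.8],0],[0,[4,0,1.8],0],[0,[4,0,1.8],0],[0,[4,0,1.8],0],[0,[0,0,0],0]]}}

```text
time: 12.7
tool_pos: [0.5345, -0.0098, 0.0306]
ee_rot: [3.108, -0.423, 1.463]
wrist_force: [-0.7, -8.2, -1.8]
width: 0.0941
finger_force: 4.2
```

Call:
{"api": "carry_out", "payload": {"increments": [[0,[3.5,0,1.6],0],[0,[3.5,0,1.6],0],[0,[3.5,0,1.6],0],[0,[0,0,0],0]]}}

```text
time: 13.1
tool_pos: [0.5359, 0.0015, 0.0306]
ee_rot: [3.108, -0.423, 1.463]
wrist_force: [-0.5, -9.1, -1.4]
width: 0.094
finger_force: 4.4
```

```bash
python3 -c "
from h import *;look('p5')"
```

```text
t 13.1 p [535.9   1.5  30.6] q [-0.366  0.187  1.712  0.429  1.343 -0.37 ] F [-0.5 -9.1 -1.4] w 0.094
toolx [0.098 0.907 0.41 ] y [ 0.992 -0.121  0.031] z [ 0.078  0.404 -0.911] tilt 24.3
heading 83.0 batt by tool [543.4  60.1] long -10.7 lat -0.4
```

Call:
{"api": "carry_out", "payload": {"increments": [[0,[3,0,1.3],0],[0,[2,0,0.9],0],[0,[0,0,0],0]]}}

```text
time: 13.45
tool_pos: [0.5366, 0.0065, 0.0306]
ee_rot: [3.108, -0.422, 1.463]
wrist_force: [-1.4, -9.2, -0.8]
width: 0.0941
finger_force: 4.8
```

Call:
{"api": "carry_out", "payload": {"increments": [[0,[2,0,0.9],0],[0,[1,0,0.4],0],[0,[0,0,0],0]]}}

```text
time: 13.75
tool_pos: [0.5369, 0.0093, 0.0306]
ee_rot: [3.108, -0.421, 1.463]
wrist_force: [-0.5, -11.2, -1.1]
width: 0.0939
finger_force: 5.5
```

Call:
{"api": "carry_out", "payload": {"increments": [[0,[1,0,0.4],0],[0,[1,0,0.4],0],[0,[0,0,0],0]]}}

```text
time: 14.05
tool_pos: [0.5372, 0.0111, 0.0306]
ee_rot: [3.108, -0.421, 1.463]
wrist_force: [-1.5, -12.0, -1.1]
width: 0.0936
finger_force: 5.9
```

Call:
{"api": "carry_out", "payload": {"increments": [[0,[1,0,0.4],0],[0,[1,0,0.4],0],[0,[0,0,0],0]]}}

```text
time: 14.35
tool_pos: [0.5374, 0.013, 0.0306]
ee_rot: [3.108, -0.42, 1.463]
wrist_force: [-1.7, -12.2, -1.8]
width: 0.0937
finger_force: 6.1
```

Call:
{"api": "carry_out", "payload": {"increments": [[0,[1,0,0.4],0],[0,[1,0,0.4],0],[0,[0,0,0],0]]}}

```text
time: 14.65
tool_pos: [0.5375, 0.0133, 0.0306]
ee_rot: [3.108, -0.416, 1.463]
wrist_force: [-3.1, -17.0, 0.4]
width: 0.094
finger_force: 8.7
```

Call:
{"api": "carry_out", "payload": {"increments": [[0,[1,0,0.4],0],[0,[1,0,0.4],0],[0,[0,0,0],0]]}}

```text
time: 14.95
tool_pos: [0.5375, 0.0135, 0.0306]
ee_rot: [3.107, -0.412, 1.463]
wrist_force: [-6.0, -21.9, 1.0]
width: 0.0939
finger_force: 11.4
```

Call:
{"api": "carry_out", "payload": {"increments": [[0,[1,0,0.4],0],[0,[1,0,0.4],0],[0,[1,0,0.4],0],[0,[0,0,0],0]]}}

```text
time: 15.35
tool_pos: [0.5376, 0.0138, 0.0307]
ee_rot: [3.107, -0.406, 1.463]
wrist_force: [-7.7, -30.4, 4.5]
width: 0.0937
finger_force: 15.4
```

```bash
python3 -c "
from h import *;look('p6');s=robot.snapshot('scene');cv2.imwrite('pics/p6s.png',s)
a=cv2.imread('pics/p6.png');cv2.imwrite('pics/p6.png',np.hstack([cv2.resize(a,(460,345)),cv2.resize(s[135:235,300:400],(340,345),interpolation=cv2.INTER_CUBIC)]))"
```

```text
t 15.35 p [537.6  13.8  30.7] q [-0.333  0.18   1.715  0.417  1.328 -0.336] F [ -7.7 -30.4   4.5] w 0.0937
toolx [0.099 0.913 0.395] y [ 0.992 -0.121  0.032] z [ 0.077  0.389 -0.918] tilt 23.4
heading 83.0 batt by tool [545.1  72.2] long 1.6 lat -0.5
```

View pics/p6.png

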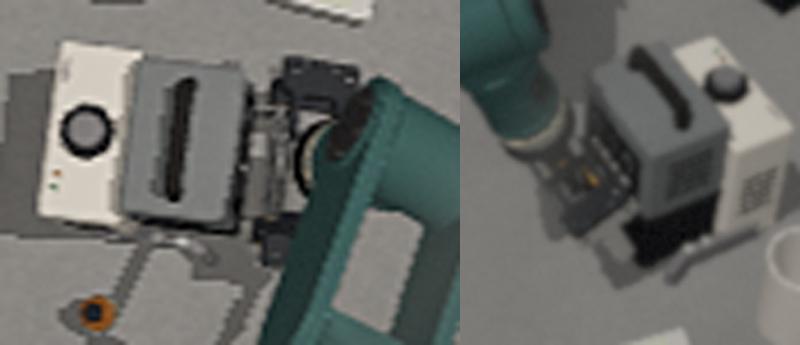

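The battery's front face is flush and parallel with the charger, inside the arms, and the push met a firm stop. I'll back off, rise and close the fingers.

Call:
{"api": "carry_out", "payload": {"increments": [[0,[-5,0,-2],0],[0,[-9,0,-4],0],[0,[-11,0,-5],0],[0,[-11,0,-5],0],[0,[-11,0,-5],0],[0,[-11,0,-5],0],[0,[-11,0,-5],0],[0,[-11,0,-5],0]]}}

```text
time: 16.25
tool_pos: [0.5272, -0.0625, 0.0312]
ee_rot: [3.11, -0.431, 1.464]
wrist_force: [0.6, 0.7, -0.2]
width: 0.094
finger_force: 0.0
```

Call:
{"api": "carry_out", "payload": {"increments": [[255,[14,0,-32],0],[255,[14,0,-32],0],[255,[14,0,-32],0],[255,[14,0,-32],0],[255,[14,0,-32],0],[255,[14,0,-32],0],[255,[14,0,-32],0],[255,[14,0,-32],0]]}}

```text
time: 17.05
tool_pos: [0.5184, -0.0661, 0.312]
ee_rot: [3.11, -0.43, 1.463]
wrist_force: [0.5, -1.9, -0.2]
width: 0.0335
finger_force: 0.0
```

Run:
```python
from h import *
o,R=st();p0=o["tool_pos"]*1000
off=R@[-8,0,14.]
print(off)
bt=np.array([554.5,150.3])
for z in(310,200,182): print(z,(R.T@(np.r_[bt-off[:2],z]-p0)).round(1))
t=robot.snapshot("top");cv2.imwrite("pics/p7t.png",t)
```

```text
t 17.05 p [518.4 -66.1 312. ] q [-0.5    0.047  1.292  0.435  1.913 -0.26 ] F [ 0.5 -1.9 -0.2] w 0.0335
toolx [0.097 0.904 0.417] y [ 0.992 -0.12   0.029] z [ 0.076  0.411 -0.908] tilt 24.7
[  0.28544207  -1.4730989  -16.05454772]
310 [199.5   9.3  94.1]
200 [153.7   6.1 194. ]
182 [146.1   5.6 210.4]
```

Call:
{"api": "carry_out", "payload": {"increments": [[255,[25,1.4,12],0],[255,[25,1.4,12],0],[255,[25,1.4,12],0],[255,[25,1.4,12],0],[255,[25,1.4,12],0],[255,[25,1.4,12],0],[255,[25,1.4,12],0],[255,[25,1.2,12],0]]}}

```text
time: 17.9
tool_pos: [0.5565, 0.1539, 0.3068]
ee_rot: [3.11, -0.43, 1.463]
wrist_force: [0.7, -0.1, 0.5]
width: 0.0
finger_force: 0.0
```

Call:
{"api": "carry_out", "payload": {"increments": [[255,[-9,-0.6,20],0],[255,[-9,-0.6,20],0],[255,[-9,-0.6,20],0],[255,[-9,-0.6,20],0],[255,[-9,-0.6,20],0],[255,[0,0,0],0]]}}

```text
time: 18.5
tool_pos: [0.5546, 0.1536, 0.1931]
ee_rot: [3.119, -0.429, 1.46]
wrist_force: [0.6, -0.1, -0.7]
width: 0.0005
finger_force: 0.0
```

Run:
```python
from h import *
o,R=st();p0=o["tool_pos"]*1000
off=R@[-8,0,14.]; print(off)
for z in(186,178): print(z,(R.T@(np.r_[np.array([556,151.5])-off[:2],z]-p0)).round(1))
```

```text
t 18.5 p [554.6 153.6 193.1] q [-0.078  0.065  1.508  0.428  1.533  0.029] F [ 0.6 -0.1 -0.7] w 0.0005
toolx [0.101 0.904 0.416] y [ 0.993 -0.12   0.021] z [ 0.069  0.411 -0.909] tilt 24.6
[  0.15584271  -1.47407957 -16.05623874]
186 [-3.4  1.2  6.3]
178 [-6.7  1.  13.6]
```

Next I'll step down in small increments: 2 mm straight down is (-0.8, 0, 1.8).

Call:
{"api": "carry_out", "payload": {"increments": [[255,[-2,1,4],0],[255,[-1.6,0,3.6],0],[255,[0,0,0],0]]}}

```text
time: 18.8
tool_pos: [0.5583, 0.1536, 0.1896]
ee_rot: [3.109, -0.43, 1.464]
wrist_force: [0.4, -0.2, -0.3]
width: 0.0005
finger_force: 0.0
```

Call:
{"api": "carry_out", "payload": {"increments": [[255,[-0.8,0,1.8],0],[255,[-0.8,0,1.8],0],[255,[0,0,0],0]]}}

```text
time: 19.1
tool_pos: [0.5585, 0.1538, 0.1859]
ee_rot: [3.108, -0.431, 1.464]
wrist_force: [0.1, -1.3, 2.9]
width: 0.0003
finger_force: 1.3
```

Call:
{"api": "carry_out", "payload": {"increments": [[255,[-0.8,0,1.8],0],[255,[-0.8,0,1.8],0],[255,[0,0,0],0]]}}

```text
time: 19.4
tool_pos: [0.5586, 0.1539, 0.1821]
ee_rot: [3.108, -0.431, 1.464]
wrist_force: [-0.1, -1.7, 4.7]
width: 0.0007
finger_force: 2.5
```

Call:
{"api": "carry_out", "payload": {"increments": [[255,[-0.8,0,1.8],0],[255,[0,0,0],0],[255,[0,0,0],0]]}}

```text
time: 19.7
tool_pos: [0.5587, 0.1539, 0.1817]
ee_rot: [3.107, -0.431, 1.465]
wrist_force: [-2.8, -2.3, 9.8]
width: 0.0004
finger_force: 5.0
```

Call:
{"api": "carry_out", "payload": {"increments": [[255,[-0.8,0,1.8],0],[255,[0,0,0],0],[255,[0,0,0],0]]}}

```text
time: 20.0
tool_pos: [0.5588, 0.154, 0.1815]
ee_rot: [3.105, -0.432, 1.466]
wrist_force: [-5.5, -4.6, 15.9]
width: 0.0006
finger_force: 7.6
```

Call:
{"api": "carry_out", "payload": {"increments": [[255,[-0.4,0,0.9],0],[255,[0,0,0],0],[255,[0,0,0],0]]}}

```text
time: 20.3
tool_pos: [0.5588, 0.154, 0.1813]
ee_rot: [3.105, -0.432, 1.467]
wrist_force: [-6.0, -4.6, 18.1]
width: 0.0004
finger_force: 8.9
```

The button bottomed out: about 6 mm of travel with a firm stop. I'll lift off and move away upward.

Call:
{"api": "carry_out", "payload": {"increments": [[255,[1.6,0,-3.6],0],[255,[4,0,-9],0],[255,[8,0,-18],0],[255,[12,0,-27],0],[255,[12,0,-27],0],[255,[12,0,-27],0],[255,[12,0,-27],0],[255,[0,0,0],0]]}}

```text
time: 21.1
tool_pos: [0.5548, 0.1528, 0.3324]
ee_rot: [3.102, -0.431, 1.468]
wrist_force: [0.8, -0.1, 1.2]
width: 0.0003
finger_force: 0.0
```

Run:
```python
from h import *
st()
t=robot.snapshot("top");s=robot.snapshot("scene");cv2.imwrite("pics/p8t.png",t);cv2.imwrite("pics/p8s.png",s)
s6=cv2.imread("pics/p6s.png");s0=cv2.imread("pics/scene0.png")
# battery moved since p6? compare lower-right patch in scene view (battery black corner) and bystanders with start
def sh(a,b,y0,y1,x0,x1):
    r=cv2.matchTemplate(b[y0-6:y1+6,x0-6:x1+6],a[y0:y1,x0:x1],cv2.TM_CCOEFF_NORMED);_,v,_,l=cv2.minMaxLoc(r);return round(v,3),l[0]-6,l[1]-6
print("batt",sh(s6,s,175,215,335,380))
for n,b in dict(box=(228,250,338,372),mug=(198,240,385,428),bottle=(148,168,343,357),brick=(115,140,373,405),jug=(115,178,422,468),roll=(253,306,190,242),petri=(232,272,142,188),tray=(203,245,192,252)).items(): print(n,sh(s0,s,*b))
```

```text
t 21.1 p [554.8 152.8 332.4] q [-0.08   0.035  1.265  0.439  1.767  0.135] F [ 0.8 -0.1  1.2] w 0.0003
toolx [0.094 0.904 0.418] y [ 0.992 -0.119  0.036] z [ 0.083  0.411 -0.908] tilt 24.8
batt (0.834, 0, 0)
box (0.999, 0, 0)
mug (0.998, 0, 0)
bottle (0.629, 2, -3)
brick (0.907, 0, 0)
jug (0.999, 0, 0)
roll (0.999, 0, 0)
petri (1.0, 0, 0)
tray (0.999, 0, 0)
```

```bash
python3 -c "
from bench import robot
print(robot.close_job())"
```

```text
the job is handed in; nothing more can be done
None
```

The battery is pushed fully home and square in the charger, the charge button was pressed fully down and released, and the job is handed in; image checks showed nothing else moved, except that the oil bottle's final check was inconclusive (poor image match) though it looked unmoved once the battery was home.

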